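# Roll the welded pipe onto the seam scanner

### The job

Pick up the bench rake and with its blade gently roll the pipe that has the weld bead round its middle along the rails until it settles between the turning rolls under the scanner's sensor. It is fresh off the torch, so nothing but the rake may touch it, it stays on the rails, and the plain pipe and everything else on the bench stay where they lie. Then stand the rake back on the bench on its blade and tail and let go of it, and last press the wide start key on the keypad until it gives, no harder than it needs and pressing neither small key.

Things in the scene. Friction and masses are not known exactly. Their poses are not given: they have to be found in the camera images.
- nest (a point): Where the welded pipe's centre comes to rest: midway between the rails and between the two pairs of turning rolls (rubber wheels, radius 10 mm, axes at y = +-16 mm, tops level with the rails), 65 mm above the bench. z up; y along the rails, x across them, away from the robot. A pipe pushed past the first pair drops 4 mm and stays; about 2.5 N would push it out over the other pair.
- scanner: The seam scanner, a fixed bench machine; origin on the bench under the nest, axes as the nest's. Two level steel rails, tops 45 mm up, lie at x = 24 to 53 mm either side, gap between them open; guide legs outside them (to x = 57) reach 57 mm up. Rails end at y = +-166 mm with end stops 59 mm high at x = 36 to 55 mm either side. Base plate x = -60 to +115, y = +-175 mm, 8 mm thick.
- sensor (a point): Centre of the underside of the scanner's sensor head (40 mm in x, 44 mm in y, 58 mm tall), 127 mm above the bench, over the nest. It hangs from an arm (30 mm wide, top 205 mm above the bench, clamp knob on it to 218 mm) that reaches from x = -25 mm to a post (28 by 34 mm) 104 mm beyond it in x. Axes as the nest's.
- coupon_mid (a point): Centre of the welded pipe: dark steel, 48 mm in diameter, 100 mm long, about 0.4 kg, a raised weld bead with heat tint round its middle. Its x axis is the pipe's axis; y and z turn as it rolls. It starts lying across the rails, 85 to 125 mm along them from the nest on either side, centre 24 mm above the rail tops. It rolls freely but soon stops by itself.
- plain_mid (a point): Centre of the plain pipe waiting on the rails on the other side of the nest: bare steel, no bead, 48 mm in diameter, 90 mm long. Its x axis is the pipe's axis. To be left alone.
- rake_grip (a point): Grip point of the bench rake (0.18 kg): in its wooden handle sleeve (14 mm wide, 16 high, x = -60 to +40 mm), 40 mm above the underside. x points to the blade, z up. Blade: steel plate 60 mm wide (y), from the underside to 12 mm above this point, flat front face 70 mm ahead of it, 4 mm thick. The bent-down tail ends 80 mm behind. It stands on blade and tail; centre of mass 20 mm ahead.
- start_key (a joint): Travel of the wide start key, in m: 0 released, 0.002 fully down. A stiff spring: about 1.5 N to start it, 4 N for 0.0014, 5 N fully down; it counts as pressed from 0.0014 on, held there a fifth of a second.
- start_key_top (a point): Centre of the top face of the wide start key (26 mm up the slope by 36 mm across, grey) on the keypad, on its left as seen by the robot. The panel slopes down towards the robot by 0.2 rad; z is the panel's normal, x points up the slope, y across. The console is 110 mm wide and 64 mm deep, about 50 mm tall.
- upper_key (a joint): Travel of the upper small key (13 mm square, 66 mm to the right of the start key), in m; not to be pressed.
- lower_key (a joint): Travel of the lower small key (13 mm square, 66 mm to the right of the start key, 26 mm below the upper one), in m; not to be pressed.
- hammer: Chipping hammer, bystander, lying on the bench; origin at its underside near mid-length. x points from the coiled handle (33 mm thick, to x = -120 mm) to the steel head (at x = +100 mm, from y = -70 to +80 mm).
- brush: Wire brush, bystander: 215 mm long along x (-95 to +120), 30 mm wide, 33 mm tall; origin on its underside.
- magnet: Triangular welding magnet, bystander: about 95 by 95 mm, 24 mm thick, origin at its underside.
- tin: Closed tin, bystander: 79 mm in diameter, 63 mm tall, origin at its underside.
- rodpot: Steel pot of welding rod stubs, bystander: 60 mm in diameter, 90 mm tall, stubs up to 135 mm; origin at its underside.
- pliers: Pliers lying on the bench, bystander: handles to x = -108 mm, jaws to x = +58 mm, 14 mm tall.
- offcut: Flat steel bar offcut, bystander: 170 by 26 by 6 mm, origin at its underside.
There are look-alikes about, which are no part of the job. Leave any red or turquoise look-alike of the part that bears rake_grip alone.

How it is judged:
By the outcome, as a careful person would: the job done as asked, in the order asked, and still so for the second after the job is handed in, with the robot touching nothing.
It also fails if it takes over 72 s, if anything falls off the work surface, if the arm or the gripper's body presses on something with over 40 N, if the wrist force passes 120 N, or if a joint passes its speed limit or range.

### The arm

A 6-joint arm with a two-finger parallel gripper is mounted at the origin on the work surface. World frame = base frame: x ahead of the robot, y to its left, z up, the work surface at z = 0. Lengths are in m, angles in rad, forces in N, time in s.
With the tool pointing down it reaches from about 0.35 to 0.875 m from the base axis. Payload 4.2 kg.
Tool frame: the origin (TCP) lies between the finger pads; the fingertips stand 19 mm ahead of it and the grasp point (between the pads) is the TCP; x points along the fingers, y is the direction in which the jaws open and shut, and the axes are right-handed (so a half turn about x gives the same grasp; the last joint's range is limited). The gripper opens to 87 mm and grips with 3 to 60 N. Pads are 19 mm wide; open, the fingers measure 117 mm over their backs; the gripper's body (75 mm by 190 mm) begins 51 mm behind the grasp point.
Start: joints at [1.537, 0.385, 0.008, 0, -1.194, -0.259], TCP at [0.18, 0.598, 0.242] pointing down, gripper open.
Joint ranges: [-3.14, 3.14], [-1.21, 2.06], [-1.07, 1.41], [-3.16, 2.05], [-2.99, -0.16], [-3.1, 3.1]. Speed limits (rad/s): [2.79, 2.79, 3.14, 3.14, 3.14, 3.14].

### API

Orientations are given as a unit quaternion [w, x, y, z].
In Python, from cell import r gives the robot as it stands. The module is installed in compiled form; this text tells all that it offers. Calls block until the motion is done:
- r.movep(position, orientation): joint-space move of the TCP to a pose.
- r.servo_line(position, rotation=None, vel=0.15): straight line of the TCP; rotation=None keeps the orientation; vel is the mean speed in m/s.
- r.set_joints(angles): joint-space move.
- r.move_gripper(opening, effort=None): finger opening in m; effort is the grip in N (None keeps the last); returns when the fingers have stopped.
- r.sleep(seconds).
- r.ik(position, orientation): joint angles nearest the present ones, or None.
- r.capture(name): name is "side" or "top" or "wrist"; returns (picture, depth): 480x640x3 uint8, red, green, blue; 480x640 float32, m along the optical axis (not along the pixel's ray), 0 where there is no reading.
- r.camera_params(name): a dict with "fx", "fy", "cx", "cy" (pixels), "R" (3x3) and "t" (3): a world point X has camera coordinates R X + t; the wrist camera has in their place "T_tool_cam" (4x4, takes a point from camera to tool coordinates, whose origin is the TCP and whose axes are the tool frame's). Camera axes: x right, y down, z forward; pixel columns grow to the right and rows downward; lengths in m; the calibration is good to about 2 mm. A picture is of the moment at which its call begins: read the wrist's pose just before it. camera_params takes no time and is no camera call.
A pose or a line that the arm cannot do raises r.Unreachable and nothing moves.
- r.sign_off(): hands the job in, once; it reports no verdict.
Readings, each from a call of its own:
- r.get_t(): time.
- r.get_joint_pos(): joint angles.
- r.get_dq(): joint speeds.
- r.get_joint_torque(): joint torques, N m.
- r.get_tcp_pos(): TCP position.
- r.get_ee_rot(): TCP orientation.
- r.get_wrist_force(): force on the tool from outside, world axes, zero at the start.
- r.get_torque(): the same for the moment, N m.
- r.get_gripper_width(): finger opening in m.
Only numpy, scipy, OpenCV 4.12 (cv2) and the standard library are available. Lean on these libraries where they do the work, as an engineer would, in place of code of your own. Each camera call takes 0.05 s, during which the arm holds its last target.

## Working session

There is one attempt and no reset: what is moved stays moved. The work goes in short steps, each a Python script; the robot and the scene stay as the last script left them, time stands still between calls to the robot, and variables do not carry over. Pictures are saved under pics/ and viewed, and the job is handed in when it is done.

```bash
ls; mkdir -p pics; python3 - <<'E'
from cell import r
import cv2,numpy as np
for n in ["side","top","wrist"]:
    p=r.camera_params(n); print(n,{k:np.round(v,4).tolist() for k,v in p.items()})
    tp=r.get_tcp_pos(); 
    im,d=r.capture(n); cv2.imwrite(f"pics/{n}0.png",im[:,:,::-1]); np.save(f"pics/{n}0.npy",d)
print(r.get_t(),r.get_tcp_pos(),r.get_ee_rot())
E
```

```text
pics
side {'fx': 587.4503, 'fy': 587.4503, 'cx': 310.5155, 'cy': 231.3826, 'R': [[0.9311, -0.3642, 0.0192], [-0.2189, -0.6001, -0.7694], [0.2917, 0.7122, -0.6385]], 't': [-0.4839, 0.259, 1.2416]}
top {'fx': 486.8566, 'fy': 486.8566, 'cx': 316.1657, 'cy': 235.2902, 'R': [[-0.0291, -0.9994, -0.0175], [-0.9818, 0.0318, -0.1873], [0.1878, 0.0117, -0.9821]], 't': [0.103, 0.5593, 1.2757]}
wrist {'fx': 360.466, 'fy': 360.466, 'cx': 321.0647, 'cy': 241.9658, 'T_tool_cam': [[-0.0012, -0.3044, 0.9525, -0.1431], [1.0, -0.0004, 0.0012, 0.0003], [0.0001, 0.9525, 0.3044, -0.0841], [0.0, 0.0, 0.0, 1.0]]}
0.15 [0.1802577  0.59800491 0.24070936] [ 0.10261183 -0.69948333  0.10377805  0.69958845]
```

View pics/side0.png

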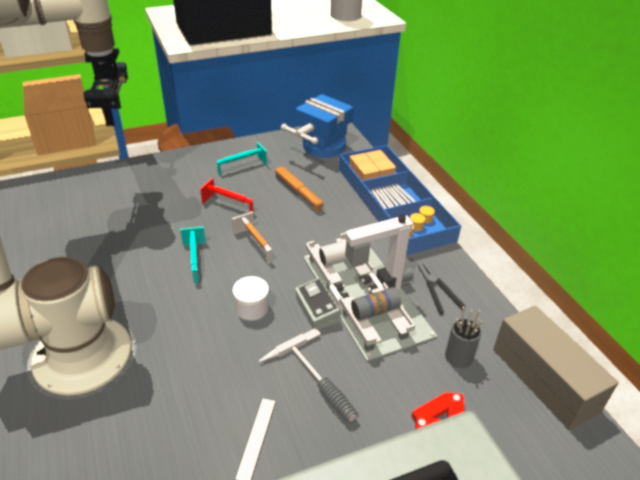

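View pics/top0.png

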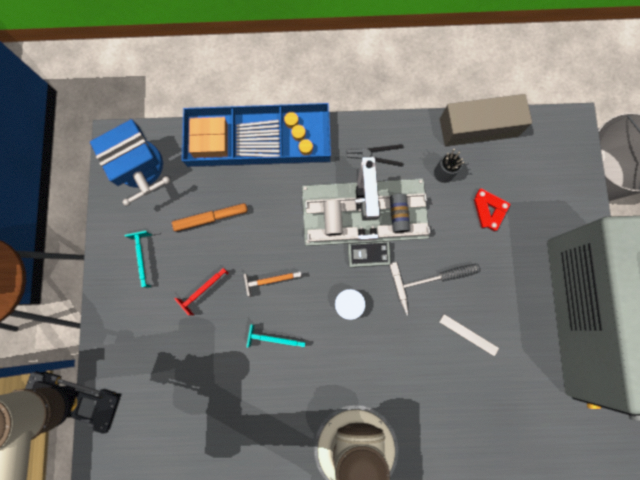

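View pics/wrist0.png

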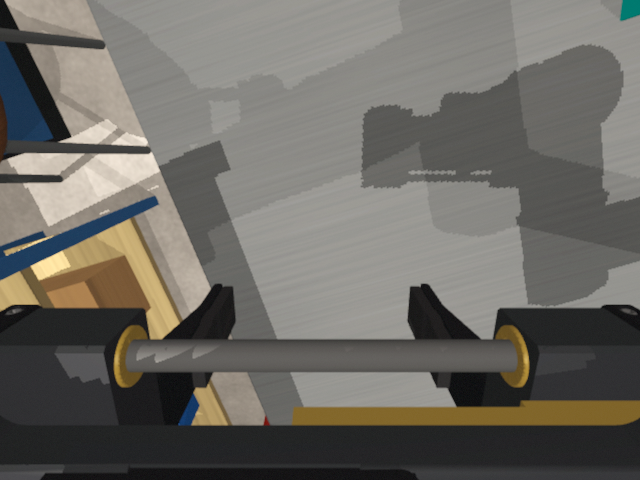

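The pipe with the weld bead is right of the nest in the top view, around (400,212). The plain pipe is on the left at (333,215). The real rake (steel blade, wooden sleeve) is around (272,283). The console is around (370,253). I'll zoom in on these and measure them.

```bash
cat > h.py <<'E'
import numpy as np,cv2
from cell import r
def cloud(name,d,tp=None,R=None):
    p=r.camera_params(name); v,u=np.mgrid[0:480,0:640]
    c=np.stack([(u-p['cx'])/p['fx']*d,(v-p['cy'])/p['fy']*d,d],-1)
    if name=='wrist':
        T=p['T_tool_cam']; c=c@T[:3,:3].T+T[:3,3]; return c@R.T+tp
    return (c-p['t'])@p['R']
def q2R(q):
    from scipy.spatial.transform import Rotation as Ro
    return Ro.from_quat([q[1],q[2],q[3],q[0]]).as_matrix()
def R2q(R):
    from scipy.spatial.transform import Rotation as Ro
    q=Ro.from_matrix(R).as_quat(); return [q[3],q[0],q[1],q[2]]
E
python3 - <<'E'
from h import *
im=cv2.imread('pics/top0.png'); P=cloud('top',np.load('pics/top0.npy'))
cv2.imwrite('pics/topz.png',np.hstack([cv2.resize(im[150:270,290:440],None,fx=4,fy=4,interpolation=cv2.INTER_CUBIC)]))
cv2.imwrite('pics/rakez.png',cv2.resize(im[230:330,230:330],None,fx=5,fy=5,interpolation=cv2.INTER_CUBIC))
for n,(u,v) in dict(nestarm=(369,185),weld=(400,212),plain=(333,215),key=(358,254),blade=(249,284),handle=(275,279),tin=(350,304),tabl=(300,320)).items(): print(n,np.round(P[v,u],4))
# rake points
w=P[230:330,230:320].reshape(-1,3); 
E
```

```text
nestarm [ 0.6542 -0.0493  0.2072]
weld [ 0.6108 -0.14    0.0923]
plain [0.6094 0.0387 0.0883]
key [ 0.5081 -0.0265  0.0462]
blade [0.4352 0.2704 0.0508]
handle [0.4464 0.2001 0.0515]
tin [0.3731 0.0019 0.0644]
tabl [ 3.366e-01  1.378e-01 -1.000e-04]
```

```bash
python3 - <<'E'
from h import *
P=cloud('top',np.load('pics/top0.npy'))
def prt(a,b,c,d,k=2):
    print((P[a:b:k,c:d:k,2]*1000).round().astype(int))
np.set_printoptions(linewidth=250,threshold=100000)
prt(268,300,240,306)
E
```

```text
[[   4    2    2    0    1    4   -6    5    2    7   -1    1    2    1    2   -3    0    0    1    6   -4    3    2   -1    3    5    2   -5    3    4   -1   -2    0]
 [  -3    2    1    1    1    2   -1 1359    0    3    2    2    1   -3    4    2   -1    3   -1    0   -4   -3    3    3    6    4    1    5    0    0   -1    0    3]
 [   4    2    0    0    3    4   -3   -2    4   -1    3   -1   -4    1   -2    2    0   -1    1   -1    3    2    4   -1   -1    1    2    4    3   46   45   -1    4]
 [  -3   -2   52   40    5   -7    3    4    4    3   -4   -2    0   -3   -5    1   -1    2    2    1 1359    3   -2    1   51   47   50   45   46   43   48    1    1]
 [   3    0    5   47   15    0    4    0    2    6   -2   -3   -3    0    2    0   -1   -1    2   49   51   48   52   47   51   50   48   37   48   50   47   -2    3]
 [1359   -3    0   51   12   -1    2   -2   -3    0    4    1    1    1   47   49   47   54   53   50   50   48   52   46   49   53   48   -5    5   -4   -3    0   -3]
 [  -2   -1   -1   55   22    1    3    2   -1   52   52   42   53   47   43   53   47   52 
[... 888 characters left out ...]
1   -1    2    1    3    5]
 [   3    2    3    6   51   25    1   -1    1    1    3   -1    5    1    2    4    3    3    6    1    0   -1   -1    4   -3   -1    2    0    1   -2    1    0    3]
 [   2    1    1    0   52   30    4    3   -4    4   -1    0    2    2    1    1    1    0    0    3    0    5    0   -1    1    4    5    1    1   -4    1    2    2]
 [  -4    3    0   -2    2   33   -2   -4   -3    8   -2    1    2    2    0    5    0   10    3   -1   -1   -3   -4    1   -4    0    1   -1    2   -4   -3   -1    1]
 [   0    1   -1   -1   -3    2   -2    3    0   -3   -4    0    3    3    1    0    1    1    1   -1   -2   -2   -1    6    0    2   -1   -1   -5    0    3    1    2]]
```

View pics/topz.png

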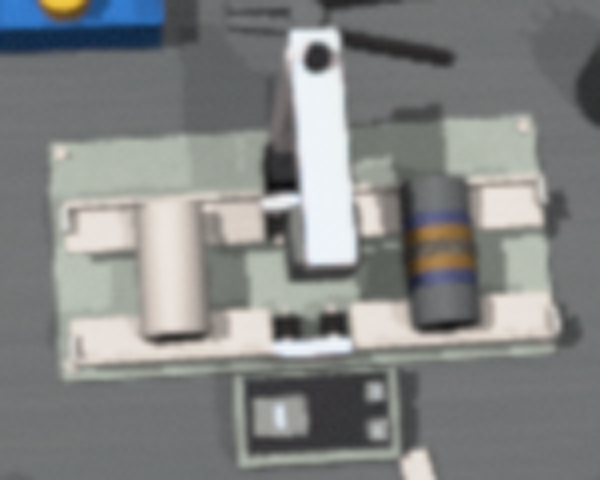

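View pics/rakez.png

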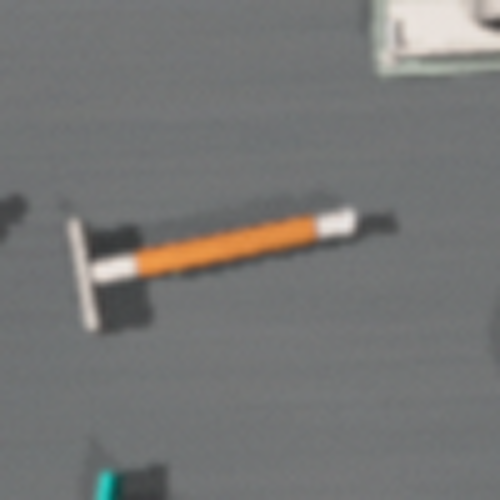

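```bash
python3 - <<'E'
from h import *
im=cv2.imread('pics/top0.png');P=cloud('top',np.load('pics/top0.npy'))
def pca(m,name):
    q=P[m]; c=q.mean(0); 
    u,s,vt=np.linalg.svd(q[:,:2]-c[:2],full_matrices=False); print(name,m.sum(),c.round(4),vt[0].round(4),'ang',np.degrees(np.arctan2(vt[0,1],vt[0,0])).round(2), 'range',np.percentile((q[:,:2]-c[:2])@vt[0],[1,99]).round(4),np.percentile((q[:,:2]-c[:2])@vt[1],[1,99]).round(4))
X,Y,Z=P[...,0],P[...,1],P[...,2]
box=lambda x0,x1,y0,y1,z0,z1:(X>x0)&(X<x1)&(Y>y0)&(Y<y1)&(Z>z0)&(Z<z1)
rk=box(.38,.5,.13,.30,.035,.07)
pca(rk,'rake all')
pca(rk&(Y<.255),'handle')
pca(rk&(Y>.264),'blade')
pca(box(.52,.7,-.18,-.1,.082,.11),'weld top')
pca(box(.52,.7,0,.08,.082,.11),'plain top')
pca(box(.5,.8,-.3,.3,.19,.25),'arm top')
pca(box(.5,.8,-.3,.3,.004,.015),'base plate')
pca(box(.46,.545,-.1,.05,.03,.06),'console')
E
```

```text
rake all 330 [0.4445 0.2136 0.048 ] [-0.1644  0.9864] ang 99.47 range [-0.082  0.066] [-0.0262  0.0273]
handle 247 [0.4476 0.1939 0.0478] [ 0.1743 -0.9847] ang -79.96 range [-0.0596  0.0624] [-0.0066  0.0072]
blade 69 [0.4348 0.2748 0.0491] [-0.9841 -0.1774] ang -169.78 range [-0.029  0.03 ] [-0.0043  0.0101]
weld top 565 [ 0.6106 -0.1412  0.0908] [-0.9991 -0.0424] ang -177.57 range [-0.0501  0.0488] [-0.0199  0.0215]
plain top 502 [0.6041 0.0389 0.0904] [-0.9992 -0.0399] ang -177.71 range [-0.0453  0.0439] [-0.0204  0.0211]
arm top 780 [ 0.6501 -0.0523  0.2058] [-0.9996 -0.0288] ang -178.35 range [-0.0746  0.0729] [-0.0159  0.0153]
base plate 5058 [ 0.6539 -0.015   0.0079] [-0.018   0.9998] ang 91.03 range [-0.2732  0.305 ] [-0.1468  0.1407]
console 849 [ 0.5085 -0.0505  0.0431] [-0.0182  0.9998] ang 91.05 range [-0.0485  0.0488] [-0.0308  0.0312]
```

The top view fixes the rake's grip at about (0.445, 0.210), with its blade pointing at a heading of about 100°. The scanner is yawed about 2°. I'll check that the planned poses are reachable, then take wrist views over the scanner and the rake.

```bash
cat >> h.py <<'E'
def down(ang,tilt=0):
    # tool x down, tool z = heading ang (deg) in plane
    a=np.radians(ang); z=np.array([np.cos(a),np.sin(a),0]); x=np.array([0,0,-1.]); y=np.cross(z,x)
    return R2q(np.stack([x,y,z],1))
E
python3 - <<'E'
from h import *
q=r.get_ee_rot(); print(q2R(q).round(2).tolist())
for nm,p,a in [('grasp',(.445,.21,.04),100),('hover',(.445,.21,.16),100),('start push',(.605,-.31,.15),92),('end',(.61,-.15,.09),92),('scan',(.58,-.15,.36),92),('key0',(.5,-.027,.075),92),('key',(.5,-.027,.075),0)]:
    s=r.ik(p,down(a)); print(nm,None if s is None else np.round(s,2))
E
```

```text
[[-0.0, -0.29, -0.96], [-0.0, -0.96, 0.29], [-1.0, 0.0, -0.0]]
grasp [ 0.77  0.42 -0.56  0.   -0.59 -0.6 ]
hover [ 0.77  0.24 -0.43  0.   -0.9  -0.6 ]
start push [-0.24  0.54  0.03  0.   -1.06  0.27]
end [ 0.02  0.53 -0.17  0.   -0.87  0.02]
scan [ 0.02  0.29  0.15  0.   -1.44  0.02]
key0 [ 0.27  0.37 -0.51  0.   -0.69 -0.24]
key [ 0.27  0.37 -0.51  0.   -0.69 -1.84]
```

```bash
python3 - <<'E'
from h import *
def shot(n):
    tp=r.get_tcp_pos();q=r.get_ee_rot(); im,d=r.capture('wrist'); cv2.imwrite(f'pics/{n}.png',im[:,:,::-1]); np.savez(f'pics/{n}.npz',d=d,tp=tp,q=q)
r.movep([.60,-.16,.36],down(92)); r.sleep(.15); shot('w1'); 
r.movep([.445,.205,.2],down(100)); r.sleep(.15); shot('w2'); print(r.get_t(), r.get_tcp_pos())
E
```

```text
5.1917 [0.44556132 0.20458849 0.20018714]
```

View pics/w1.png

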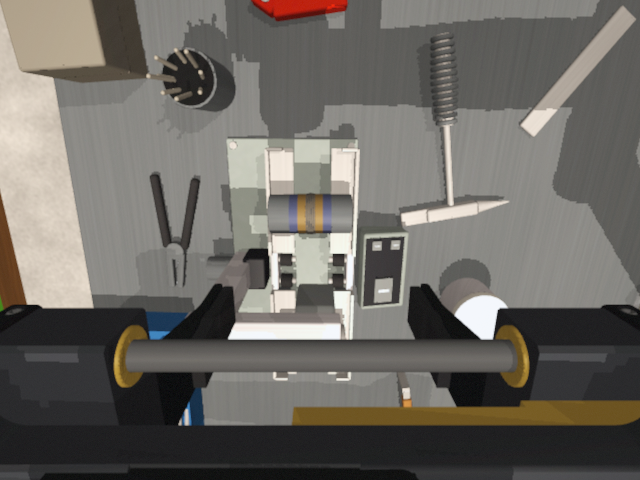

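View pics/w2.png

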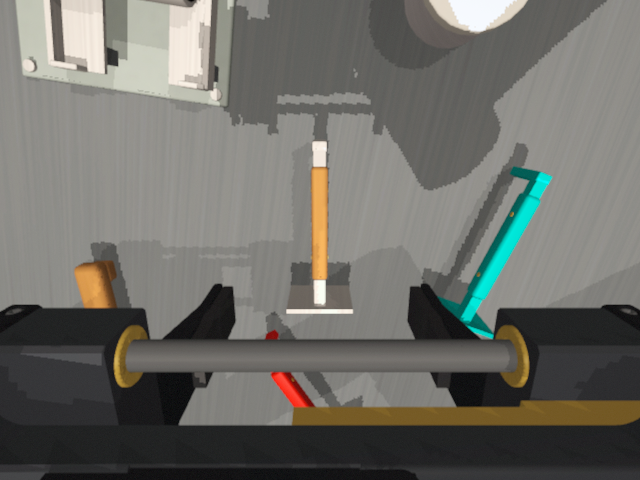

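The w1 view shows the welded pipe at about (311,213), the key at about (383,289), and the turning rolls around rows 255 to 285. In w2 the real rake runs from its tail at (320,145) to its blade edge at row 312.

```bash
python3 - <<'E'
from h import *
def load(n):
    z=np.load(f'pics/{n}.npz'); return cloud('wrist',z['d'],z['tp'],q2R(z['q'])),cv2.imread(f'pics/{n}.png')
def fit(q,name):
    c=np.median(q,0); u,s,vt=np.linalg.svd(q[:,:2]-q[:,:2].mean(0),full_matrices=False)
    a=np.degrees(np.arctan2(vt[0,1],vt[0,0]))%180; print(name,len(q),'mean',q.mean(0).round(4),'ang',a.round(2),'pr',np.percentile((q-q.mean(0))[:,:2]@vt[0],[0.5,99.5]).round(4),np.percentile((q-q.mean(0))[:,:2]@vt[1],[.5,99.5]).round(4),'z',np.percentile(q[:,2],[5,50,95]).round(4))
P,im=load('w2'); v,u=np.mgrid[0:480,0:640]; Z=P[...,2]
pix=lambda a,b,c,d:(v>=a)&(v<b)&(u>=c)&(u<d)
fit(P[pix(140,316,280,360)&(Z>.03)&(Z<.07)],'rake')
fit(P[pix(170,275,300,340)&(Z>.03)&(Z<.07)],'sleeve')
fit(P[pix(295,316,280,360)&(Z>.02)&(Z<.07)],'blade')
print('table',np.median(Z[pix(180,240,240,290)]))
for k in (143,168,277,305,310): print(k,P[k,320].round(4))
P,im=load('w1'); Z=P[...,2]
print('table',np.median(Z[pix(220,260,450,500)]))
g=lambda a,b,c,d,z0,z1:P[pix(a,b,c,d)&(Z>z0)&(Z<z1)]
fit(g(190,240,260,360,.075,.11),'weld')
fit(g(140,195,265,300,.038,.055),'railL'); fit(g(140,195,325,360,.038,.055),'railR')
fit(g(140,320,225,360,.004,.014),'plate')
fit(g(225,310,355,410,.03,.07),'console')
k=g(281,300,377,391,.03,.07); fit(k,'key')
A=np.c_[k[:,:2],np.ones(len(k))]; print(np.linalg.lstsq(A,k[:,2],rcond=None)[0])
k=g(236,306,360,405,.03,.07);A=np.c_[k[:,:2],np.ones(len(k))]; print('panel',np.linalg.lstsq(A,k[:,2],rcond=None)[0])
cv2.imwrite('pics/w1z.png',cv2.resize(im[130:330,220:420],None,fx=3,fy=3,interpolation=cv2.INTER_CUBIC))
for uv in [(233,145),(354,150),(268,150),(355,287),(265,287),(376,279),(391,279),(376,301),(391,301)]: print(uv,P[uv[1],uv[0]].round(4))
E
```

```text
rake 3324 mean [0.4444 0.2179 0.0462] ang 99.94 pr [-0.0872  0.0619] [-0.0289  0.0288] z [0.0367 0.0471 0.0515]
sleeve 1702 mean [0.4481 0.1971 0.0474] ang 99.79 pr [-0.0472  0.0435] [-0.0069  0.007 ] z [0.0456 0.0475 0.0487]
blade 1150 mean [0.4344 0.2751 0.0423] ang 9.95 pr [-0.0296  0.0296] [-0.0101  0.0041] z [0.026  0.0451 0.0522]
table -0.00028399666226529285
143 [0.4587 0.1335 0.0446]
168 [0.4554 0.1526 0.0473]
277 [0.439  0.2468 0.0471]
305 [0.4342 0.2747 0.0459]
310 [0.4338 0.2769 0.0511]
table -0.00028894427274006595
weld 3136 mean [ 0.6121 -0.146   0.0882] ang 1.97 pr [-0.0493  0.0491] [-0.0201  0.0255] z [0.0783 0.0898 0.0933]
railL 1093 mean [ 0.6506 -0.1895  0.045 ] ang 88.28 pr [-0.0289  0.0281] [-0.0155  0.0154] z [0.0432 0.0448 0.0467]
railR 1071 mean [ 0.573  -0.1923  0.045 ] ang 93.68 pr [-0.0292  0.028 ] [-0.015   0.0146] z [0.0434 0.0448 0.0467]
plate 9243 mean [ 0.6551 -0.1297  0.0077] ang 91.91 pr [-0.0961  0.1555] [-0.1028  0.0689] z [0.0061 0.0076 0.0092]
console 3605 mean [ 0.5127 -0.0627  0.0418] ang 93.83 pr [-0.054   0.0595] [-0.035   0.0381] z [0.034  0.0425 0.0478]
key 265 mean [ 0.5082 -0.0312  0.0457] ang 102.81 pr [-0.0158  0.0163] [-0.0106  0.0107] z [0.0434 0.0457 0.0479]
[ 0.20673868 -0.0013255  -0.05942728]
panel [ 0.14820926  0.01104319 -0.03298736]
(233, 145) [ 0.718  -0.2173  0.0112]
(354, 150) [ 0.5624 -0.2192  0.0588]
(268, 150) [ 0.6652 -0.2155  0.0589]
(355, 287) [ 5.426e-01 -1.340e-02 -2.000e-04]
(265, 287) [ 0.6717 -0.0337  0.0536]
(376, 279) [ 0.5202 -0.0479  0.0467]
(391, 279) [ 0.4991 -0.0477  0.0445]
(376, 301) [ 0.5177 -0.0152  0.0482]
(391, 301) [ 0.4946 -0.0114  0.0389]
```

View pics/w1z.png

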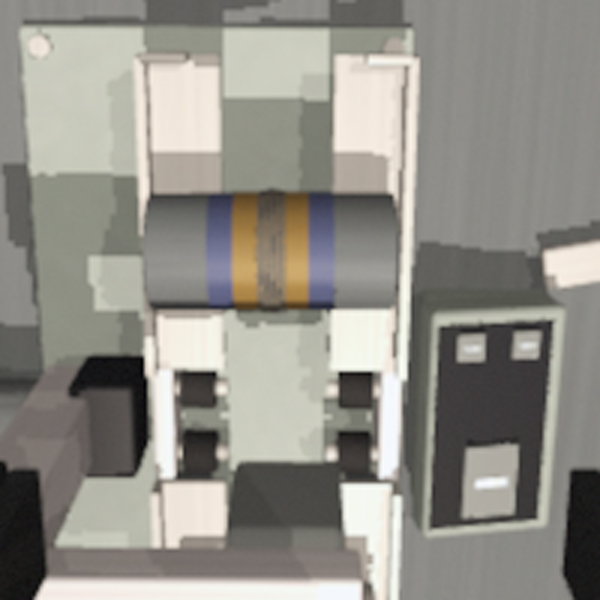

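```bash
python3 - <<'E'
from h import *
z=np.load('pics/w1.npz'); P=cloud('wrist',z['d'],z['tp'],q2R(z['q'])); Z=P[...,2]
v,u=np.mgrid[0:480,0:640]
pix=lambda a,b,c,d:(v>=a)&(v<b)&(u>=c)&(u<d)
q=P[pix(30,110,140,230)&(Z>.07)&(Z<.16)]; print('pot',q.min(0).round(3),q.max(0).round(3),q.mean(0).round(3))
phi=np.radians(1.95); ex=np.array([np.cos(phi),np.sin(phi)]); ey=np.array([-np.sin(phi),np.cos(phi)])
# rolls: rubber dark px
for n,(a,b,c,d) in dict(r1L=(250,270,279,292),r1R=(250,270,333,345),r2L=(272,290,280,292),r2R=(272,290,333,345)).items():
    q=P[pix(a,b,c,d)]; q=q[(q[:,2]>.030)&(q[:,2]<.055)]; t=q[q[:,2]>np.percentile(q[:,2],60)]; print(n,q.mean(0).round(4),t.mean(0).round(4),(t[:,:2]@ey).mean().round(4),(q[:,:2]@ey).min().round(4),(q[:,:2]@ey).max().round(4))
# pipe: fit circle center in s,z
q=P[pix(190,240,272,350)&(Z>.07)]; s=q[:,:2]@ey; 
from scipy.optimize import least_squares
f=least_squares(lambda p:np.hypot(s-p[0],q[:,2]-p[1])-.024,[s.mean(),.069],loss='soft_l1',f_scale=.002); print('pipe s,z',f.x.round(4),'x',np.percentile(q[:,:2]@ex,[.5,99.5]).round(4))
# stops
q=P[pix(135,165,262,362)&(Z>.053)&(Z<.066)]; print('stop s',np.percentile(q[:,:2]@ey,[1,50,99]).round(4),'x',np.percentile(q[:,:2]@ex,[1,99]).round(4))
# plate end
q=P[pix(130,180,225,362)&(Z>.004)&(Z<.014)]; print('plate s min',np.percentile(q[:,:2]@ey,[.5]).round(4))
# sensor head from top cam arm
T=cloud('top',np.load('pics/top0.npy')); m=(T[...,2]>.19)&(T[...,2]<.25)&(abs(T[...,0]-.65)<.15)&(abs(T[...,1])<.2)
q=T[m]; print('arm x',np.percentile(q[:,:2]@ex,[1,99]).round(4),'s',np.percentile(q[:,:2]@ey,[1,50,99]).round(4))
E
```

```text
pot [ 0.714 -0.319  0.07 ] [ 0.773 -0.259  0.135] [ 0.741 -0.288  0.094]
r1L [ 0.6455 -0.0731  0.0422] [ 0.645  -0.0758  0.0444] -0.0977 -0.1071 -0.0742
r1R [ 0.573  -0.076   0.0429] [ 0.5728 -0.0773  0.0447] -0.0967 -0.1072 -0.0832
r2L [ 0.6445 -0.0395  0.0415] [ 0.644  -0.0384  0.0439] -0.0603 -0.0702 -0.0473
r2R [ 0.5716 -0.0431  0.0414] [ 0.5722 -0.0406  0.0441] -0.06 -0.0697 -0.0523
pipe s,z [-0.1634  0.0687] x [0.561  0.6518]
stop s [-0.2415 -0.238  -0.2214] x [0.548  0.6616]
plate s min [-0.2504]
arm x [0.5751 0.7226] s [-0.0902 -0.0743 -0.0593]
```

All measurements agree to within about 3 mm. The nest is at s ≈ −0.076 and x' ≈ 0.605, with yaw 1.95°, and the pipe is 87 mm from it. Next I'll grasp the rake.

```bash
python3 - <<'E'
from h import *
g=np.array([.4458,.2099,.040]); q=down(99.87)
r.movep(g+[0,0,.09],q)
r.servo_line(g,vel=.12)
print(r.get_tcp_pos(),r.get_wrist_force())
r.move_gripper(.01,effort=40); print(r.get_gripper_width(),r.get_wrist_force())
r.servo_line(g+[0,0,.28],vel=.25); r.sleep(.1)
print(r.get_t(),r.get_wrist_force(),r.get_torque(),r.get_gripper_width())
tp=r.get_tcp_pos();qq=r.get_ee_rot(); im,d=r.capture('wrist'); cv2.imwrite('pics/w3.png',im[:,:,::-1]); np.savez('pics/w3.npz',d=d,tp=tp,q=qq)
im,d=r.capture('side'); cv2.imwrite('pics/s3.png',im[:,:,::-1]); print(r.get_t())
E
```

```text
[0.44655344 0.21050134 0.04102047] [ 0.26304239  0.26152099 -0.09580411]
0.01349488183804189 [ 0.87671552 -0.54262938 -0.35364622]
9.0417 [-0.29233661  0.00859742 -1.88997722] [ 3.83613350e-05 -2.57720860e-02  1.49309537e-04] 0.013939197449017244
9.1417
```

View pics/w3.png

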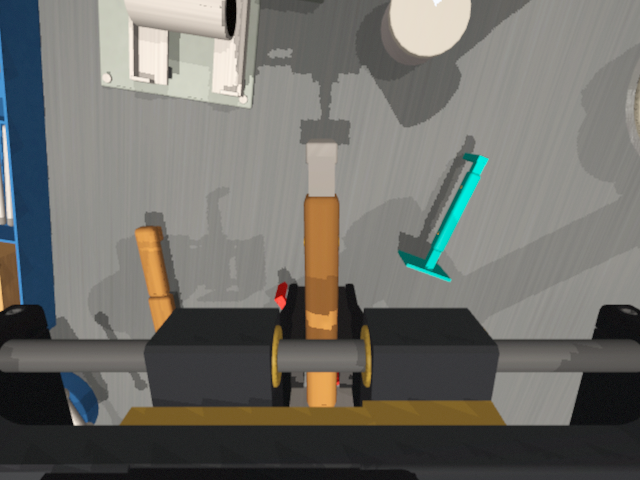

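View pics/s3.png

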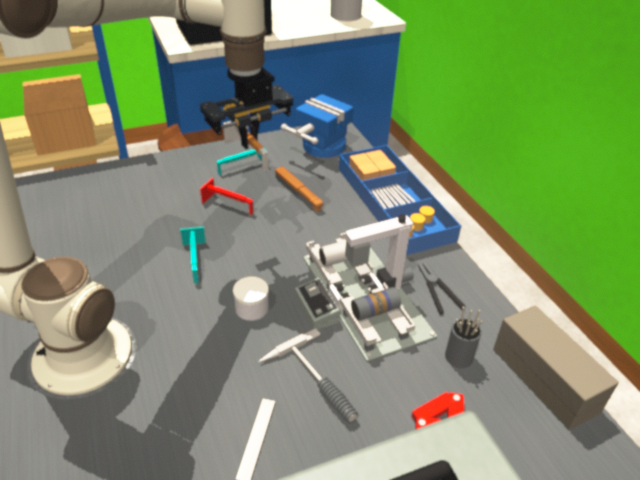

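The rake is held straight and clear of the bench. I'll check its pitch, then carry it behind the welded pipe.

```bash
cat >> h.py <<'E'
phi=np.radians(1.95); EX=np.array([np.cos(phi),np.sin(phi),0]); EY=np.array([-np.sin(phi),np.cos(phi),0]); S0=-.076
def W(s,z,x=.6055): # s relative to nest
    return EX*x+EY*(S0+s)+np.array([0,0,z])
def shot(n):
    tp=r.get_tcp_pos();q=r.get_ee_rot(); im,d=r.capture('wrist'); cv2.imwrite(f'pics/{n}.png',im[:,:,::-1]); np.savez(f'pics/{n}.npz',d=d,tp=tp,q=q)
E
python3 - <<'E'
from h import *
z=np.load('pics/w3.npz'); P=cloud('wrist',z['d'],z['tp'],q2R(z['q']))-z['tp']
for v in (150,180,210,240,270,290): print(v,np.median(P[v-2:v+3,316:326].reshape(-1,3),0).round(4))
q=down(91.95)
r.movep(W(-.205,.32),q)
print(r.get_tcp_pos(),W(-.205,.32),r.get_t())
r.servo_line(W(-.205,.098),vel=.15); r.sleep(.1)
print(r.get_tcp_pos()-W(-.205,.098),r.get_wrist_force(),r.get_t())
shot('w4'); im,d=r.capture('side'); cv2.imwrite('pics/s4.png',cv2.resize(im[200:380,260:500,::-1],None,fx=3,fy=3,interpolation=cv2.INTER_CUBIC))
E
```

```text
150 [ 0.013  -0.0752  0.005 ]
180 [ 0.0111 -0.0643  0.0052]
210 [ 0.0093 -0.0535  0.0081]
240 [ 0.0073 -0.0416  0.0081]
270 [ 0.0051 -0.029   0.008 ]
290 [ 0.0036 -0.0204  0.0079]
[ 0.61496878 -0.25908524  0.32029492] [ 0.61471104 -0.26023371  0.32      ] 10.9583
[ 0.00050684 -0.00011794  0.00103331] [ 0.20246677 -0.79183784 -1.83600205] 12.6917
```

View pics/s4.png

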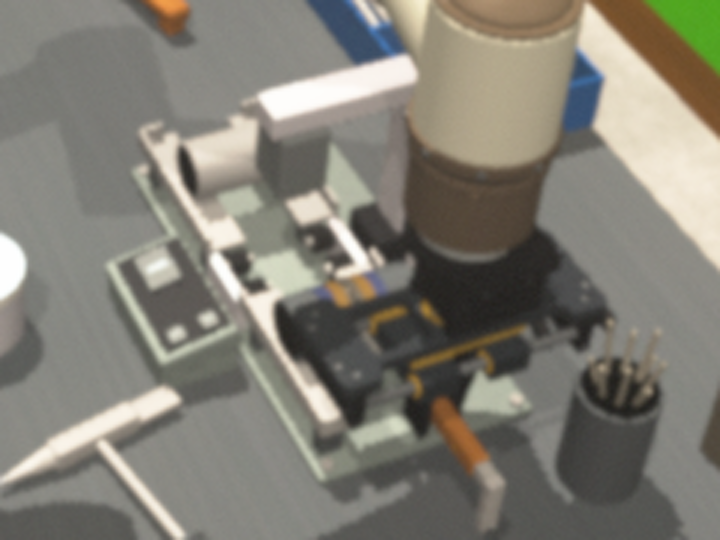

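View pics/w4.png

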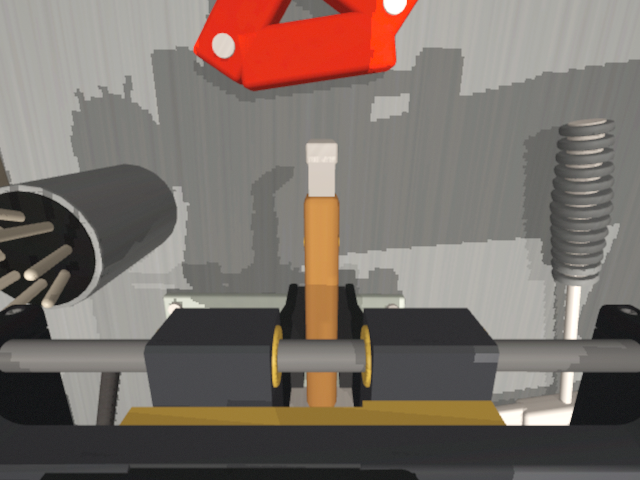

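```bash
python3 - <<'E'
from h import *
z=.097
r.servo_line(W(-.186,z),vel=.03); print(r.get_wrist_force().round(2))
for s in np.arange(-.176,-.1149,.010):
    r.servo_line(W(s,z),vel=.025); print(round(r.get_t(),2),s.round(3),(r.get_tcp_pos()-W(s,z)).round(4),r.get_wrist_force().round(2))
im,d=r.capture('side'); cv2.imwrite('pics/s5.png',cv2.resize(im[200:380,260:500,::-1],None,fx=3,fy=3,interpolation=cv2.INTER_CUBIC))
im,d=r.capture('top'); cv2.imwrite('pics/t5.png',cv2.resize(im[150:270,290:440,::-1],None,fx=4,fy=4,interpolation=cv2.INTER_CUBIC))
E
```

```text
[ 0.24 -0.18 -1.96]
14.12 -0.176 [-0.      0.0002 -0.    ] [ 0.21 -0.16 -2.12]
14.68 -0.166 [0.     0.0002 0.    ] [ 0.42  0.73 -1.21]
15.22 -0.156 [0.     0.0002 0.    ] [-0.23  0.13 -2.17]
15.78 -0.146 [0.     0.0002 0.0001] [-0.02 -0.24 -1.66]
16.32 -0.136 [ 0.      0.0002 -0.    ] [ 0.1   0.11 -1.99]
16.88 -0.126 [-0.      0.0002 -0.    ] [ 0.19 -0.05 -2.01]
17.43 -0.116 [-0.      0.0001 -0.    ] [ 0.17 -0.18 -1.61]
```

View pics/s5.png

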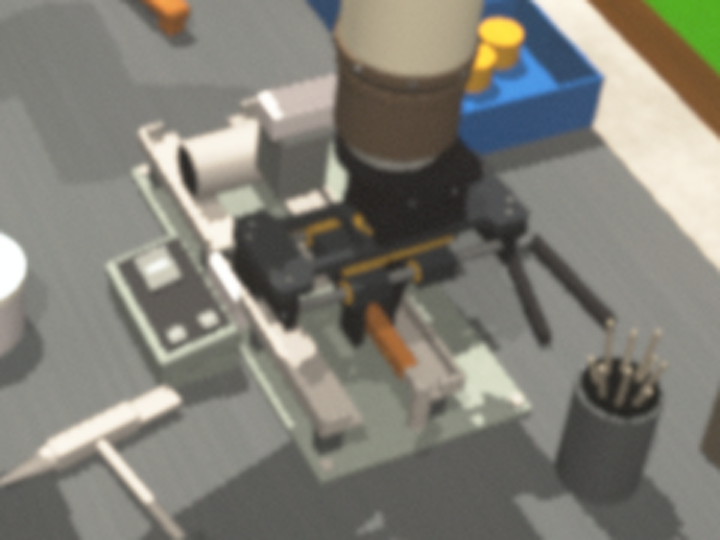

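View pics/t5.png

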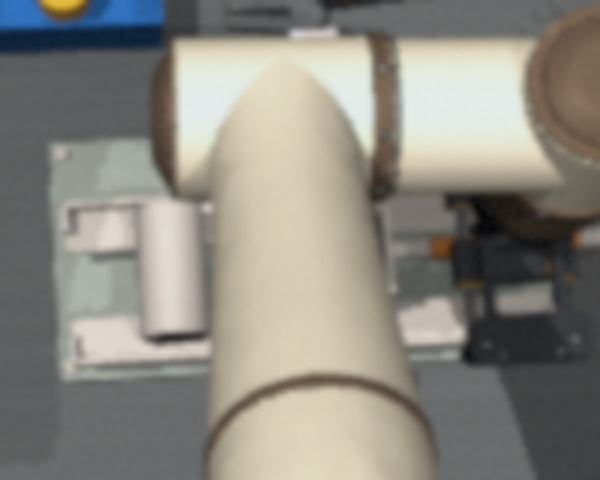

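```bash
python3 - <<'E'
from h import *
z=.097
for s in (-.111,-.107,-.104):
    r.servo_line(W(s,z),vel=.015); print(round(r.get_t(),2),s,(r.get_tcp_pos()-W(s,z)).round(4),r.get_wrist_force().round(2))
r.sleep(.3)
r.servo_line(W(-.205,z),vel=.10)
r.servo_line(W(-.205,.30),vel=.25)
shot('w6');im,d=r.capture('side'); cv2.imwrite('pics/s6.png',cv2.resize(im[200:380,260:500,::-1],None,fx=3,fy=3,interpolation=cv2.INTER_CUBIC))
print(r.get_t())
E
```

```text
18.01 -0.111 [-0.0001  0.0005 -0.0003] [ 0.45  0.11 -1.78]
18.43 -0.107 [-0.      0.0002 -0.    ] [-0.1   0.46 -2.74]
18.77 -0.104 [0.     0.0001 0.    ] [-0.05 -0.06 -2.27]
21.2917
```

View pics/s6.png

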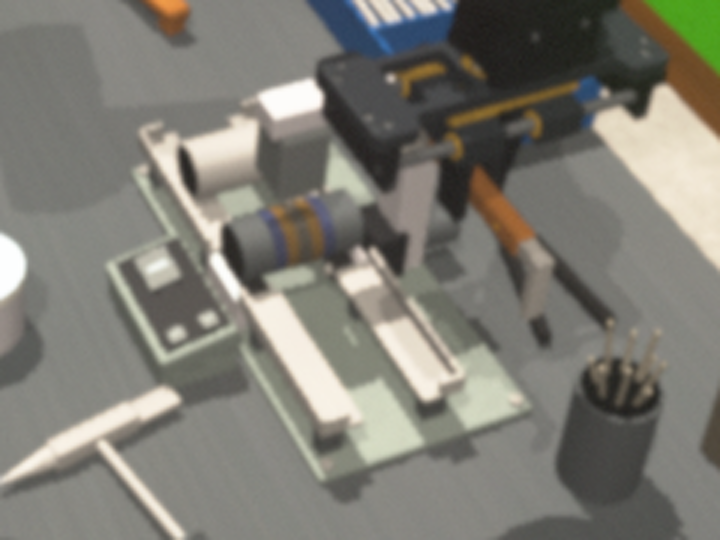

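The pipe is now at the rolls under the sensor. I'll measure whether it has dropped into the nest.

```bash
python3 - <<'E'
from h import *
from scipy.optimize import least_squares
S=[]
ims=[]
for i in range(2):
    im,d=r.capture('side'); P=cloud('side',d); S.append(P); ims.append(im)
im=ims[0]
for P in S:
    v,u=np.mgrid[0:480,0:640]
    # full-res region from crop/3 + offset
    for nm,(a,b,c,dd) in dict(weld=(268,292,340,378),plain=(248,262,325,342)).items():
        m=(v>=a)&(v<b)&(u>=c)&(u<dd)&(P[...,2]>.055)&(P[...,2]<.1)
        q=P[m]; s=q@EY; 
        f=least_squares(lambda p:np.hypot(s-p[0],q[:,2]-p[1])-.024,[s.mean()+.01,.067],loss='soft_l1',f_scale=.002)
        print(nm,m.sum(),'s rel',(f.x[0]-S0).round(4),'z',f.x[1].round(4),'x',np.percentile(q@EX,[1,99]).round(4))
P0=cloud('side',np.load('pics/side0.npy'))
m=(v>=290)&(v<315)&(u>=358)&(u<395)&(P0[...,2]>.055)&(P0[...,2]<.1);q=P0[m]; s=q@EY
f=least_squares(lambda p:np.hypot(s-p[0],q[:,2]-p[1])-.024,[s.mean()+.01,.067],loss='soft_l1',f_scale=.002); print('before weld',(f.x[0]-S0).round(4),f.x[1].round(4))
E
```

```text
weld 740 s rel 0.0027 z 0.066 x [0.5583 0.6506]
plain 236 s rel 0.0951 z 0.0693 x [0.5623 0.6047]
weld 738 s rel 0.0025 z 0.066 x [0.5591 0.651 ]
plain 237 s rel 0.0954 z 0.0686 x [0.5629 0.6048]
before weld -0.0866 0.069
```

The pipe is in the nest: its centre is at z 0.066, down from 0.069, and s is within 3 mm. The plain pipe is untouched. Now I'll put the rake back where it stood.

```bash
python3 - <<'E'
from h import *
q=down(99.87); g=np.array([.4458,.2099,.0])
r.servo_line(W(-.205,.32),vel=.2)
r.movep(g+[0,0,.32],q)
r.servo_line(g+[0,0,.06],vel=.2)
r.servo_line(g+[0,0,.044],vel=.04); r.sleep(.1);f0=r.get_wrist_force()[2]
z=.044
while z>.0385:
    z-=.0007; r.servo_line(g+[0,0,z],vel=.02); f=r.get_wrist_force()[2]; print(round(z,4),r.get_tcp_pos()[2].round(4),f.round(2))
    if f-f0>1.8: break
r.move_gripper(.04); r.sleep(.2)
print(r.get_t(),r.get_gripper_width(),r.get_wrist_force())
r.servo_line(g+[0,0,.16],vel=.2)
shot('w7'); im,d=r.capture('side'); cv2.imwrite('pics/s7.png',im[:,:,::-1]); print(r.get_t())
E
```

```text
0.0433 0.0434 -1.81
0.0426 0.0426 -1.27
0.0419 0.0418 -2.47
0.0412 0.0411 -1.75
0.0405 0.0405 -1.85
0.0398 0.04 0.78
28.025 0.039731540221780645 [-0.2197458  -0.0604605  -0.00733101]
28.875
```

View pics/s7.png

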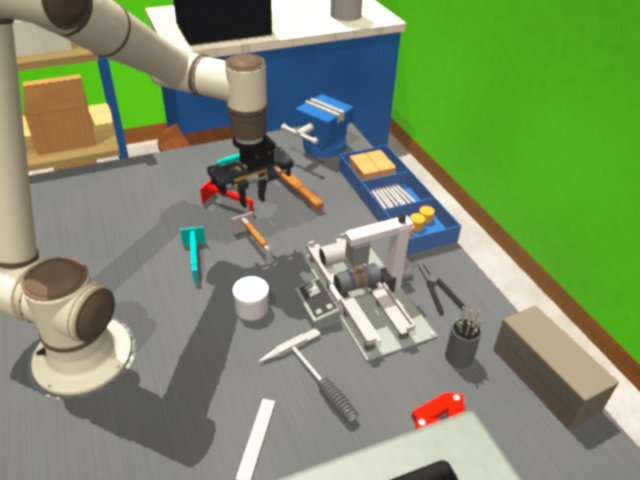

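View pics/w7.png

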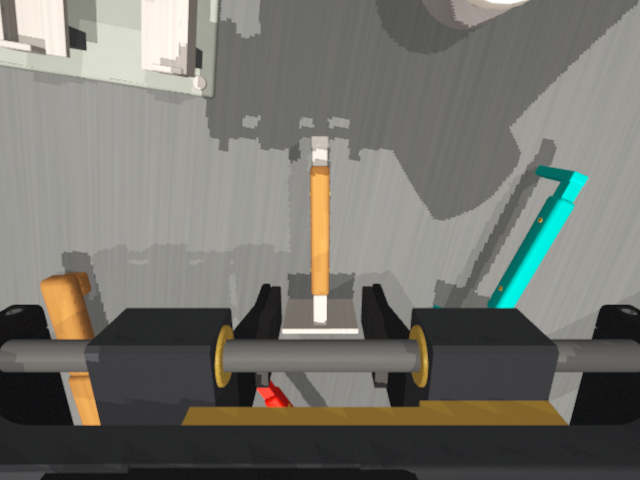

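The rake stands on its blade and tail and is released, with the blade edge at row 330 in w7. Next I'll close the gripper and take a closer look at the key with the tool along the panel normal.

```bash
cat >> h.py <<'E'
KN=-np.sin(.2)*EX+np.array([0,0,np.cos(.2)]); KU=np.cos(.2)*EX+np.array([0,0,np.sin(.2)])
KQ=R2q(np.stack([-KN,np.cross(KU,-KN),KU],1))
K0=np.array([.508,-.031,.0457])
E
python3 - <<'E'
from h import *
g=np.array([.4458,.2099,.0])
r.servo_line(g+[0,0,.25],vel=.3)
r.move_gripper(0,effort=20)
h=K0+KN*(.019+.13)-EY*.0
print(r.ik(h,KQ),r.ik(K0+KN*.019,KQ))
r.movep(h,KQ); r.sleep(.15)
print(r.get_t(),r.get_tcp_pos()-h,r.get_gripper_width()); shot('w8')
E
```

```text
[ 0.30592437  0.09103159 -0.57293781  0.08140932 -0.71563205 -1.8990192 ] [ 0.28661901  0.32808135 -0.70000394  0.14439873 -0.35227143 -1.95419523]
31.5917 [0.00046265 0.00068908 0.00026765] 0.000588071793802657
```

View pics/w8.png

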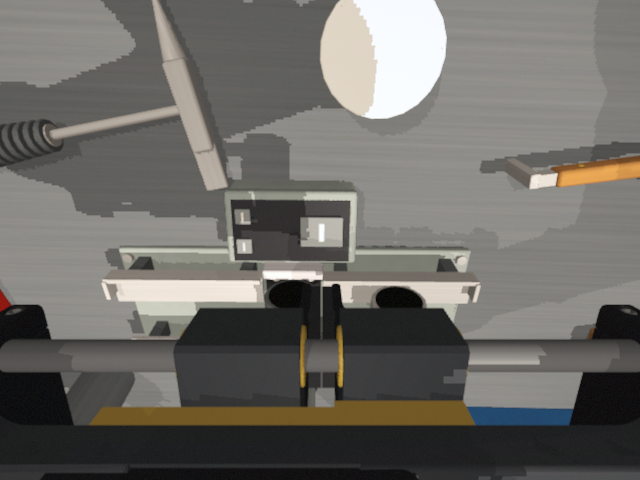

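```bash
python3 - <<'E'
from h import *
z=np.load('pics/w8.npz'); P=cloud('wrist',z['d'],z['tp'],q2R(z['q'])); im=cv2.imread('pics/w8.png').astype(int)
cv2.imwrite('pics/w8z.png',cv2.resize(im[180:270,215:365].astype(np.uint8),None,fx=5,fy=5,interpolation=cv2.INTER_NEAREST))
gray=im.sum(2)/3
m=np.zeros((480,640),bool); m[210:252,295:350]=True; m&=gray>90
n,l,st,c=cv2.connectedComponentsWithStats(m.astype(np.uint8)); i=1+st[1:,4].argmax(); print(st[i],c[i])
q=P[l==i]; print('mean',q.mean(0).round(4))
for a,nm in ((KU,'u'),(EY,'y'),(KN,'n')): print(nm,np.percentile(q@a,[1,50,99]).round(4),'K0',(K0@a).round(4))
A=np.c_[q@EX,q@EY,np.ones(len(q))]; print('slope',np.linalg.lstsq(A,q[:,2],rcond=None)[0])
pn=P[205:250,260:295].reshape(-1,3); print('panel n',np.median(pn@KN).round(4))
con=P[192:262,228:355].reshape(-1,3); e=P[192:262,232]; print('table',np.median(P[150:170,250:300,2]))
E
```

```text
[ 300  217   44   31 1299] [321.3456505  231.55735181]
mean [ 0.5077 -0.0306  0.0471]
u [0.4933 0.5058 0.5204] K0 0.5056
y [-0.066  -0.048  -0.0303] K0 -0.0483
n [-0.0603 -0.0559 -0.0539] K0 -0.0559
slope [-1.18079963  0.014117    0.64569504]
panel n -0.0598
table -0.00020546824117070872
```

View pics/w8z.png

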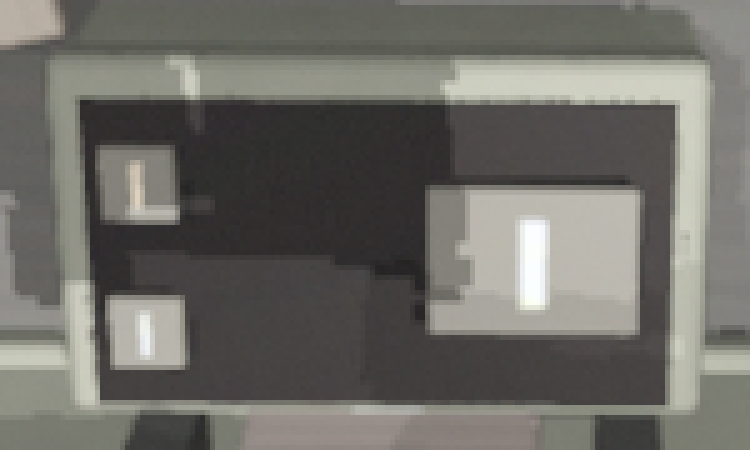

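The key centre is confirmed within 1 mm of K0. Now I'll press it slowly, watching the force along the normal.

```bash
python3 - <<'E'
from h import *
def F(n=6):
    a=[]
    for _ in range(n): r.sleep(.02); a.append(r.get_wrist_force()@KN)
    return np.mean(a),np.std(a)
B=K0+KU*.0005
at=lambda d:B+KN*(.019+d)
r.servo_line(at(.010),rotation=KQ,vel=.1); r.sleep(.2)
f0,sd=F(12); print('f0',f0,sd,r.get_t())
d=.004; r.servo_line(at(d),vel=.03)
c=0
while d>-.009:
    f,sd=F(4 if c==0 else 8); f-=f0; n=r.get_tcp_pos()@KN-B@KN-.019
    print(round(d*1e3,2),'n',round(n*1e3,2),'F',round(f,2),round(sd,2),round(r.get_t(),2))
    if f>4.25: break
    if f>1.0 and c==0: c=1
    d-=.0005 if f<.6 else (.0003 if f<3 else .00015)
    r.servo_line(at(d),vel=.01)
r.sleep(.3); print('hold',F(8)[0]-f0)
r.servo_line(at(.02),vel=.03); r.servo_line(at(.12),vel=.2); print(r.get_t(),r.get_wrist_force())
E
```

```text
f0 -0.05304187348488637 0.36184367099536396 33.3917
4.0 n 3.82 F 0.48 0.41 33.81
3.5 n 3.54 F -0.09 0.25 34.12
3.0 n 3.0 F -0.09 0.54 34.44
2.5 n 2.49 F -0.15 0.34 34.76
2.0 n 1.99 F -0.26 0.28 35.08
1.5 n 1.47 F -0.29 0.37 35.39
1.0 n 0.98 F 0.1 0.32 35.71
0.5 n 0.58 F 0.96 0.58 36.02
0.2 n 0.27 F 1.62 0.29 36.34
-0.1 n -0.04 F 2.44 0.64 36.73
-0.4 n -0.36 F 2.74 0.55 37.11
-0.7 n -0.65 F 3.7 0.32 37.49
-0.85 n -0.81 F 3.47 0.56 37.88
-1.0 n -0.97 F 3.95 0.62 38.26
-1.15 n -1.11 F 4.35 0.3 38.64
hold 4.248505070834241
40.5833 [ 0.23675178  0.33548061 -0.2765813 ]
```

```bash
python3 - <<'E'
from h import *
shot('w9'); im=cv2.imread('pics/w9.png'); cv2.imwrite('pics/w9z.png',cv2.resize(im[170:310,200:400],None,fx=4,fy=4,interpolation=cv2.INTER_NEAREST))
im,d=r.capture('side'); cv2.imwrite('pics/s9.png',cv2.resize(im[180:360,260:500,::-1],None,fx=3,fy=3,interpolation=cv2.INTER_CUBIC))
E
```

```text
(no output)
```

View pics/w9z.png

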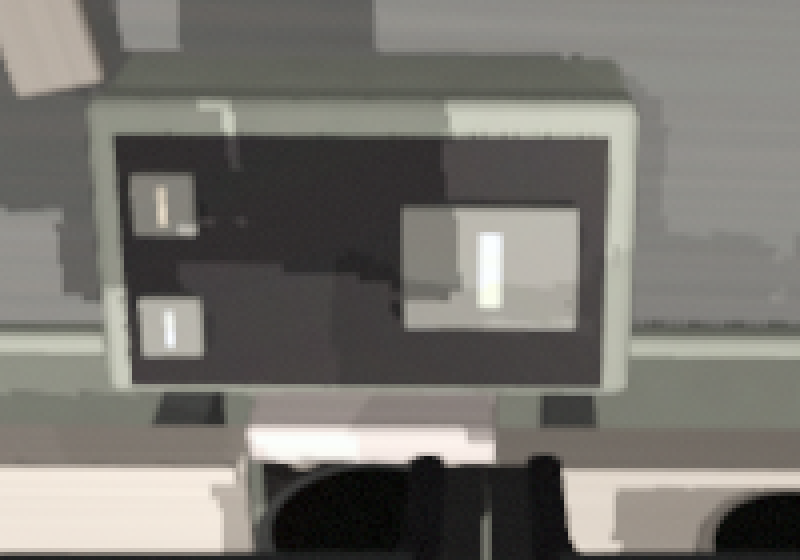

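View pics/s9.png

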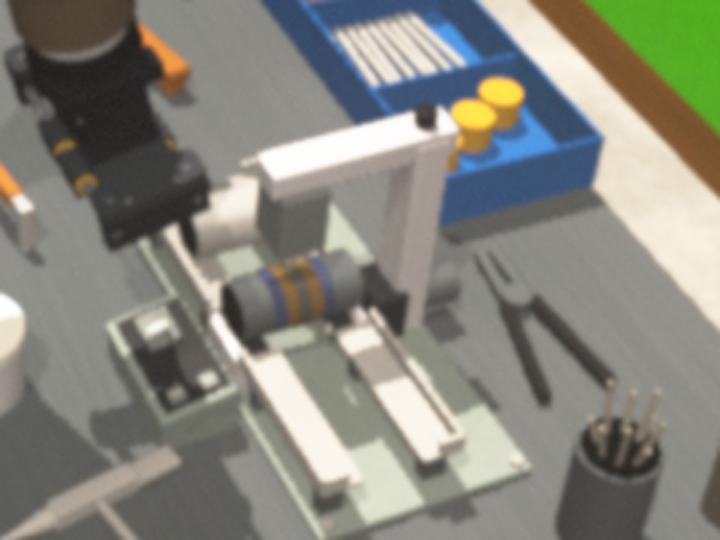

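There's no visible press indicator. The first press peaked at about 4.3 N, roughly 1.45–1.55 mm of travel, which is too close to the 1.4 mm threshold. I'll press once more, about 0.2 mm deeper, staying under full travel.

```bash
python3 - <<'E'
from h import *
def F(n=8):
    a=[]
    for _ in range(n): r.sleep(.02); a.append(r.get_wrist_force()@KN)
    return np.mean(a),np.std(a)
B=K0+KU*.0005
at=lambda d:B+KN*(.019+d)
r.servo_line(at(.010),rotation=KQ,vel=.15); r.sleep(.2); f0=F(25)[0]; print('f0',f0)
r.servo_line(at(.003),vel=.05)
for d in (.001,-.0004,-.0010,-.00125,-.0014):
    r.servo_line(at(d),vel=.006); f,sd=F(12); f-=f0; n=(r.get_tcp_pos()-B)@KN-.019
    print(d,'n',round(n*1e3,2),'F',round(f,2),round(r.get_t(),2))
    if f>4.75: break
r.sleep(.25)
print('hold',F(12)[0]-f0,((r.get_tcp_pos()-B)@KN-.019)*1e3)
r.servo_line(at(.02),vel=.04); r.servo_line(at(.14),vel=.2)
im,d=r.capture('top'); cv2.imwrite('pics/t9.png',im[:,:,::-1]); np.save('pics/t9.npy',d)
im,d=r.capture('side'); cv2.imwrite('pics/s10.png',im[:,:,::-1])
from scipy.optimize import least_squares
P=cloud('side',d); v,u=np.mgrid[0:480,0:640]
for nm,(a,b,c,dd) in dict(weld=(268,292,340,378)).items():
    m=(v>=a)&(v<b)&(u>=c)&(u<dd)&(P[...,2]>.055)&(P[...,2]<.1); q=P[m]; s=q@EY
    f=least_squares(lambda p:np.hypot(s-p[0],q[:,2]-p[1])-.024,[s.mean()+.01,.067],loss='soft_l1',f_scale=.002); print(nm,(f.x[0]-S0).round(4),f.x[1].round(4))
print(r.get_t(),r.get_wrist_force())
E
```

```text
f0 -0.13184177524235716
0.001 n 1.05 F 0.22 43.16
-0.0004 n -0.28 F 3.05 43.74
-0.001 n -0.93 F 3.97 44.19
-0.00125 n -1.21 F 4.7 44.64
-0.0014 n -1.36 F 4.4 45.09
hold 4.818149319321536 -1.3812662622233394
weld 0.0027 0.0659
47.075 [ 0.10023575 -1.05751683  0.41641508]
```

View pics/s10.png

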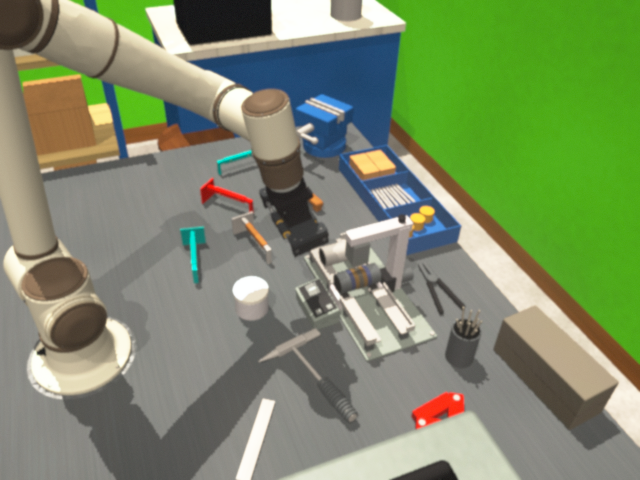

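View pics/t9.png

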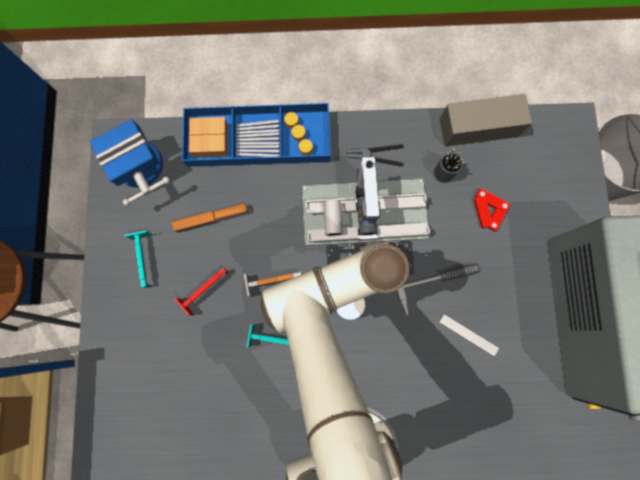

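In both views the pipe sits under the sensor, the rake stands on the bench, and the other items are where they were. The key was held at about 4.8 N, under full travel. I'm handing in now.

```bash
python3 - <<'E'
from h import *
r.sign_off(); print(r.get_t())
E
```

```text
the job is handed in; nothing more can be done
the job is handed in; nothing more can be done
```

The job is done and handed in at about 47 s, but I pressed the start key twice.

- **Pipe:** I rolled the welded pipe into the nest with the rake blade at about 0.02 m/s. Its centre dropped from 69 mm to 66 mm and stayed there after the key presses. It measured 2.7 mm past my estimate of the nest, which is itself only good to about 2 mm. The last pictures show it under the sensor.
- **Rake:** I stood it back on its blade and tail where it first was and let go of it.
- **Start key:** The first press held at about 4.25 N, by my estimate 1.45–1.55 mm of travel. That was too close to the 1.4 mm threshold and no press indicator showed. The second press went about 0.25 mm deeper and held at about 4.8 N, an estimated 1.7–1.9 mm, just short of fully down. The force readings scatter by about 0.3–0.5 N, so those figures are approximate. The fingertips stayed on the start key, well clear of the two small keys.
- **Everything else:** The plain pipe and everything else in view look unmoved. In the last pictures the arm hid part of the top view. At hand-in the arm was 140 mm clear of the key and touching nothing.

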